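# Pry the axle clip off a cart wheel

## Robot

A 6-joint arm with a two-finger parallel gripper is mounted at the origin on the work surface. World frame = base frame: x ahead of the robot, y to its left, z up, the work surface at z = 0. Lengths are in m, angles in rad, forces in N, time in s.
With the tool pointing down it reaches from about 0.25 to 0.775 m from the base axis. Payload 4 kg.
Tool frame: the origin (TCP) lies midway between the tips of the shut fingers; the grasp point (between the pads) lies 19 mm behind it; z points along the fingers, y is the direction in which the jaws open and shut (so a half turn about z gives the same grasp; the last joint's range is limited). The gripper opens to 85 mm and grips with 20 to 120 N. Pads are 22 mm wide; open, the fingers measure 114 mm over their backs; the gripper's body (76 mm by 85 mm) begins 54 mm behind the grasp point. The pads swing forward as they close: fully open they stand 13 mm farther back than shut.
Start: joints at [0.998, 0.087, 1.371, -0, 1.684, -0.103], TCP at [0.249, 0.49, 0.231] pointing down, gripper open.
Joint ranges: [-3.1, 3.1], [-0.76, 2.03], [0.27, 2.55], [-1.08, 4.22], [0.17, 2.65], [-2.57, 2.57]. Speed limits (rad/s): [2.79, 2.79, 3.14, 3.14, 3.14, 3.14].

## Interface

Orientations are given as a rotation vector (axis times angle).
In Python, from workcell import telemetry, imaging, order, finder gives the robot as it stands.
- The arm moves only by the tool step_arm, never from a script. Its arguments are lists of equal length, an entry for each row: "hand": the opening, from -1 (shut) to 1 (fully open); "linear": the shift along the tool's x, y, z scaled (see below), a list of three; "twist": the turn about the tool's z scaled (see below). A call has 1 to 8 rows; each row is the pose to reach, as a shift and turn from the pose measured when the call began, along the tool's axes at that moment, turning the shorter way round; what a row does not reach only later rows make up. The controller multiplies each number of a shift by 500 mm and each number of a turn by pi rad. A row lasts 1/10 s, in which the tool goes at most 50 mm and 8.59 degrees, less where a joint would pass 70% of its speed; a pose out of reach is approached as far as the arm can. A call with a number of a shift or a turn outside -1 to 1 is refused whole. A call with a gripper value outside its range is refused whole. The fingers move at their own pace and stop on an object; the grip force is fixed at half the most. Time passes only in rows, so rows that repeat a pose let the fingers close. It gives the time, the measured TCP pose, the force and the opening at its end, in the units of the state.
- telemetry.observe(): the state, without advancing time (a new reading comes with each control period).
- imaging.snapshot(name): name is "side" or "top"; returns a dict with "frame" (384x512x3 uint8, red, green, blue), "camera_matrix" (3x3 intrinsics, pixels), "D" ([k1, k2, p1, p2, k3] as OpenCV has them; the pictures are not rectified), "extrinsics" (4x4, takes a point from world to camera coordinates). Camera axes: x right, y up, looking along -z (the intrinsics and any distortion apply to the point x, -y, -z); pixel columns grow to the right and rows downward; lengths in m; the calibration is good to about 2 mm. A picture is of the moment at which its call begins. There is no depth.
- order.hand_in(): hands the job in, once; it reports no verdict.
Trained networks look in the newest picture that a camera, given by its name, has taken for a name from the list of things; names that differ only in an ending like _2 or _b are one class to them, and where a whole thing is asked for, a point or a joint stands for the part that bears it (a point fixed in the world has none). Each returns a list of dicts, best first, with "score" (0 to 1); they miss things now and then, are a little off and sometimes report something else, mostly with a low value. They report only what shows in the picture. A call takes as long as a camera call. They do not tell look-alikes from the thing itself.
- finder.find_in(camera, name): "rect" ([left, top, right, bottom] in pixels, round what is visible of it).
- finder.silhouettes(camera, name): "pixels" (384x512 bool, what is visible of it) and "rect" ([left, top, right, bottom] in pixels, round what is visible of it).
The state is a dict: "time": time; "joint_pos": joint angles; "joint_vel": joint speeds; "joint_efforts": joint torques, N m; "tcp_pos": TCP position; "tcp_rot": TCP orientation; "force": force on the tool from outside, world axes, zero at the start; "wrist_torque": the same for the moment, N m; "gripper_width": finger opening in m.
Only numpy, scipy, OpenCV 4.12 (cv2) and the standard library are available. Lean on these libraries where they do the work, as an engineer would, in place of code of your own. Each camera call takes 0.05 s, during which the arm holds its last target. There are 200 camera calls.

## Task

Take the hooked pick from its blue rest, drop its hook between the axle and the crossbar of the yellow spring clip, and pry the clip sideways out of the axle's groove with a slow, steady pull, so that it ends up free of the axle but still lying flat on the wheel. Never lean hard on the wheel, axle or clip with the pick, never touch the clip with the gripper, and do not disturb the other things. Finally lay the pick back in its rest as it was, hook down, and let go.

Things in the scene. Friction and masses are not known exactly. Their poses are not given: they have to be found in the camera images.
- axle_foot (a point): Point on the axle's axis at the height of the wheel's flat aluminium face, 45 mm above the table. The steel axle stands up from it: a groove 18 mm in diameter from 0 to 6 mm above the face, over it a head 24 mm in diameter from 6 to 16 mm. z is up.
- clip: Yellow U-shaped spring clip, 36 x 36 mm, 4 mm thick, lying on the wheel's face in the groove, two sprung arms round it. Origin on the axle's axis while seated, on the clip's underside; z up, x points to its open mouth. Its crossbar is on the -x side, 36 mm long along y, inner edge 19 mm and outer edge 25 mm from the origin. Pulled clear, it lies flat on the wheel's face.
- clip_gap (a point): Middle of the gap for the hook, at face height: 7 mm from axle head to crossbar (along the clip's x), 13 mm between two fixed prongs, open from above down to the wheel's face. Pulled level by its crossbar along the clip's -x, the clip takes 10 to 14 N at 10 to 15 mm/s, far more if pulled fast; it snaps loose after about 8 mm and is clear of the axle after 22 mm.
- pick_grip (a point): Centre of the pick's red handle (110 mm long, 14 wide, 16 high; pick 100 to 160 g). x points along it to the hook, z up. A telescopic rod runs on along x and bends straight down into a hook 4 mm in diameter, 110 to 126 mm from the handle's centre (locked at a length that differs each time and is not measured); its rounded point is 36 mm below the centre line. Starts in its rest, hook down.
- pick: The same pick: its origin and axes are those of pick_grip.
- rest_seat (a point): Blue fixed rest for the pick; this point is where the centre of the pick's handle lies when it is in the rest, 58 mm above the table; x points along the handle, towards the hook. Two posts, 80 mm apart along x, carry the handle at 50 mm height; between the cheeks on them is 24 mm of room for the 14 mm handle. Between the posts the handle is free for fingers.
- wheel: The fixed wheel with its axle, lying flat: black tyre 160 mm across, aluminium face 124 mm across. Origin on the axle's axis, at table height.
- driver: Loose screwdriver, bystander, leave alone.
- brush: Loose brush, bystander, leave alone.
- hammer: Loose hammer, bystander, leave alone.
- grease: Loose tin, 70 mm across and 70 mm high, bystander, leave alone.
- washer: Loose steel washer, 44 mm across, bystander, leave alone.
- square: Loose yellow L-shaped magnetic square, bystander, leave alone.
- spare_wheel: Loose spare wheel without axle or clip, 150 mm across, bystander, leave alone.
There are look-alikes about, which are no part of the job. What is shaped like the pick but green or purple is not meant.

How it is judged:
By the outcome, as a careful person would: the job done as asked, in the order asked, and still so for the second after the job is handed in, with the robot touching nothing.
It also fails if it takes over 64 s, if anything falls off the work surface, if the arm or the gripper's body presses on something with over 40 N, if the wrist force passes 120 N, or if a joint passes its speed limit or range.

## Working session

There is one attempt and no reset: what is moved stays moved. The work goes in short steps, Python scripts to look and compute and a tool call to move; the robot and the scene stay as the last step left them, time stands still between calls to the robot, and variables do not carry over. Pictures are saved under pics/ and viewed, about 8 in all and at most 12, crops included, and the job is handed in when it is done.

Besides the shell and the picture viewer there is one more tool, called after ">>>" as name(argument=value, ...), one argument or row to a line, values as JSON. step_arm: Moves the arm, as the interface text tells. Its arguments: {"type":"object","properties":{"hand":{"type":"array","items":{"type":"number"}},"linear":{"type":"array","items":{"type":"array","items":{"type":"number","minimum":-1,"maximum":1}}},"twist":{"type":"array","items":{"type":"number","minimum":-1,"maximum":1}}},"required":["hand","linear","twist"]}

```bash
mkdir -p pics
cat > h.py <<'E'
import numpy as np,cv2
from workcell import telemetry,imaging,order,finder
def snap(n):
    s=imaging.snapshot(n);return s
def proj(s,P):
    P=np.atleast_2d(P).astype(float);E=np.array(s["extrinsics"]);c=P@E[:3,:3].T+E[:3,3]
    c=c*[1,-1,-1]
    return cv2.projectPoints(c.reshape(-1,1,3),np.zeros(3),np.zeros(3),np.array(s["camera_matrix"]),np.array(s["D"],float))[0].reshape(-1,2)
def ray(s,uv):
    uv=np.array(uv,float).reshape(-1,1,2);n=cv2.undistortPoints(uv,np.array(s["camera_matrix"]),np.array(s["D"],float)).reshape(-1,2)
    d=np.c_[n[:,0],-n[:,1],-np.ones(len(n))];E=np.array(s["extrinsics"]);R=E[:3,:3]
    return -R.T@E[:3,3],d@R
def onz(s,uv,z):
    o,d=ray(s,uv);return o+d*((z-o[2])/d[:,2])[:,None]
def save(s,name,crop=None,k=1):
    f=s["frame"][:,:,::-1]
    if crop: l,t,r,b=crop;f=f[t:b,l:r]
    cv2.imwrite("pics/"+name,cv2.resize(f,None,fx=k,fy=k,interpolation=cv2.INTER_CUBIC))
E
python3 - <<'E'
from h import *
a=snap("top");b=snap("side")
f=np.vstack([a["frame"],b["frame"]])[:,:,::-1]
cv2.imwrite("pics/a.png",cv2.resize(a["frame"][:,:,::-1],None,fx=1.5,fy=1.5));cv2.imwrite("pics/b.png",cv2.resize(b["frame"][:,:,::-1],None,fx=1.5,fy=1.5))
for s,n in((a,"top"),(b,"side")):
    E=np.array(s["extrinsics"]);print(n,-E[:3,:3].T@E[:3,3])
    for t in("pick","clip","wheel","rest_seat"):
        try: print(t,[(np.round(r["rect"]).tolist(),round(r["score"],2)) for r in finder.find_in(n,t)][:5])
        except Exception as e: print(t,e)
E
```

```text
top [ 0.37675888 -0.01908886  1.56785456]
pick [([297.0, 153.0, 347.0, 200.0], 0.74), ([160.0, 233.0, 198.0, 264.0], 0.53), ([283.0, 226.0, 314.0, 271.0], 0.52), ([188.0, 162.0, 202.0, 208.0], 0.48)]
clip [([316.0, 175.0, 330.0, 182.0], 0.4)]
wheel [([296.0, 152.0, 347.0, 202.0], 0.7), ([186.0, 159.0, 205.0, 208.0], 0.45)]
rest_seat [([185.0, 177.0, 204.0, 211.0], 0.67), ([294.0, 152.0, 349.0, 202.0], 0.43)]
side [ 0.3835352 -0.7670177  1.0292528]
pick [([164.0, 146.0, 213.0, 175.0], 0.83), ([190.0, 244.0, 241.0, 287.0], 0.75), ([231.0, 140.0, 293.0, 155.0], 0.65)]
clip []
wheel [([282.0, 236.0, 346.0, 303.0], 0.61)]
rest_seat [([232.0, 148.0, 273.0, 166.0], 0.64)]
```

View pics/a.png

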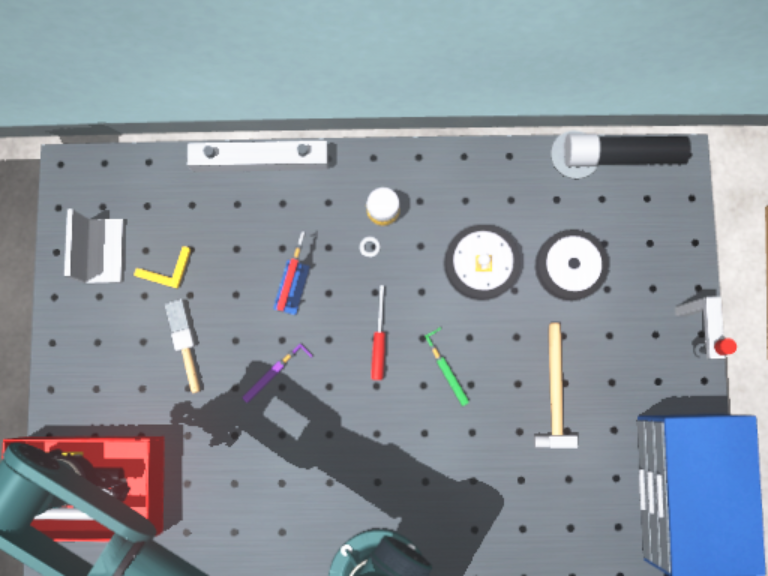

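View pics/b.png

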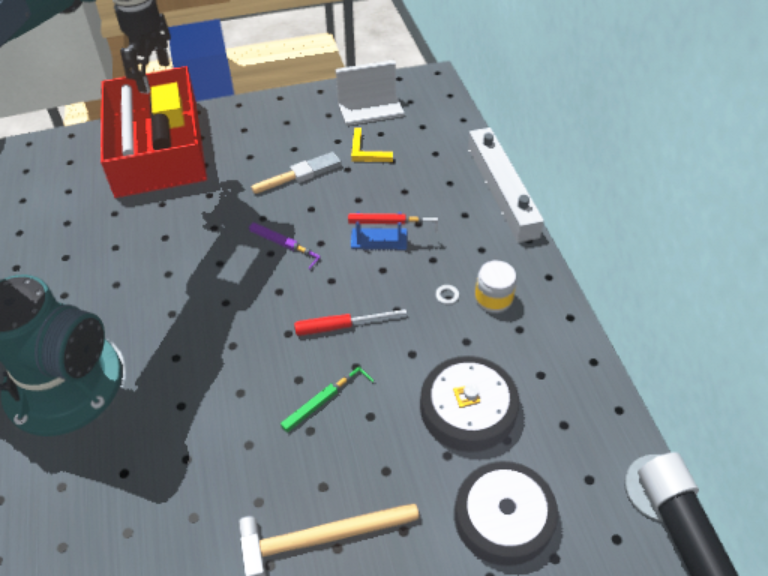

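Candidates for the pick, in the top picture's own 512x384 pixels (the view is enlarged 1.5x):
- Red handle at (193,181) in the blue rest.
- Green at (298,246).
- Purple at (185,248).

The red one in the blue rest fits the description. The wheel with the yellow clip is at (322,175), and the spare wheel without a clip is at (381,176). I'll confirm both with enlarged crops.

Run:
```python
from h import *
a=snap("top");b=snap("side")
def c(s,cx,cy,w,h,k): return cv2.resize(s["frame"][cy-h:cy+h,cx-w:cx+w,::-1],None,fx=k,fy=k,interpolation=cv2.INTER_CUBIC)
A=np.hstack([c(a,322,175,30,30,6.5),c(a,195,180,30,30,6.5)]);B=np.hstack([c(b,312,266,36,25,5.4167)[:270],c(b,262,152,36,25,5.4167)[:270]])
A=cv2.resize(A,(780,390));B=cv2.resize(B,(780,200*270//200));B=B[:210+60]
m=np.vstack([A,B]);m=m[:600];cv2.imwrite("pics/c.png",m);print(m.shape)
# wheel fit: aluminium face (bright) in both
for n,s,(l,t,r,bb) in(("top",a,(296,149,350,203)),("side",b,(278,234,350,306))):
    hsv=cv2.cvtColor(s["frame"],cv2.COLOR_RGB2HSV)
    m=np.zeros(s["frame"].shape[:2],np.uint8);m[t:bb,l:r]=((hsv[t:bb,l:r,2]>150)|((hsv[t:bb,l:r,1]>120)&(hsv[t:bb,l:r,2]>90)))*255
    cs=max(cv2.findContours(m,cv2.RETR_EXTERNAL,cv2.CHAIN_APPROX_NONE)[0],key=cv2.contourArea)
    P=onz(s,cs.reshape(-1,2),.045);(x,y),rr=cv2.minEnclosingCircle(P[:,:2].astype(np.float32))
    A_=np.c_[2*P[:,:2],np.ones(len(P))];q=np.linalg.lstsq(A_,(P[:,:2]**2).sum(1),rcond=None)[0]
    print(n,"face",q[:2],np.sqrt(q[2]+q[0]**2+q[1]**2),x,y,rr)
    # yellow
    y=((hsv[...,0]>15)&(hsv[...,0]<35)&(hsv[...,1]>110)&(hsv[...,2]>110));yy=np.zeros_like(y);yy[t:bb,l:r]=y[t:bb,l:r]
    v,u=np.nonzero(yy);print("clip",len(u),np.round(onz(s,[[u.mean(),v.mean()]],.049),4))
    P=onz(s,np.c_[u,v],.049)[:,:2].astype(np.float32);print(cv2.minAreaRect(P))
    # red handle
    rm=((hsv[...,0]<8)|(hsv[...,0]>172))&(hsv[...,1]>140)&(hsv[...,2]>70)
    l,t,r,bb=(180,155,215,212) if n=="top" else (228,138,295,170)
    z=np.zeros_like(rm);z[t:bb,l:r]=rm[t:bb,l:r];v,u=np.nonzero(z);P=onz(s,np.c_[u,v],.062)[:,:2].astype(np.float32)
    print("handle",len(u),P.mean(0),cv2.minAreaRect(P))
    w,V=np.linalg.eigh(np.cov(P.T));print("axis",V[:,1],np.degrees(np.arctan2(V[1,1],V[0,1])))
    bm=(hsv[...,0]>105)&(hsv[...,0]<130)&(hsv[...,1]>120)&(hsv[...,2]>60);z=np.zeros_like(bm);z[t-5:bb+5,l:r]=bm[t-5:bb+5,l:r];v,u=np.nonzero(z);P=onz(s,np.c_[u,v],.03)[:,:2].astype(np.float32)
    print("rest",cv2.minAreaRect(P))
```

```text
(600, 780, 3)
top face [ 0.66020885 -0.22882951] 0.06222344763327745 0.6597795486450195 -0.22903256118297577 0.06385667622089386
clip 32 [[ 0.6442 -0.2291  0.049 ]]
((0.6499389410018921, -0.23005792498588562), (0.03148290514945984, 0.028486043214797974), 81.24774932861328)
handle 149 [0.61169225 0.18011796] ((0.611575722694397, 0.18013401329517365), (0.013394112698733807, 0.10862405598163605), 73.96501922607422)
axis [-0.9609219   0.27681961] 163.92951958392518
rest ((0.6100515723228455, 0.1765296459197998), (0.04891759157180786, 0.10527331382036209), 74.9837646484375)
side face [ 0.65761832 -0.23025178] 0.061698127740853266 0.6576065421104431 -0.22988246381282806 0.06311804056167603
clip 87 [[ 0.6449 -0.235   0.049 ]]
((0.6504495143890381, -0.2315107136964798), (0.035119105130434036, 0.03455451503396034), 0.5479218363761902)
handle 226 [0.6070106  0.17739789] ((0.6078755259513855, 0.1784352958202362), (0.024308614432811737, 0.10649671405553818), 74.61418151855469)
axis [-0.95804558  0.2866159 ] 163.34453691111867
rest ((0.611858606338501, 0.17723959684371948), (0.09725447744131088, 0.10461113601922989), 74.0900650024414)
```

View pics/c.png

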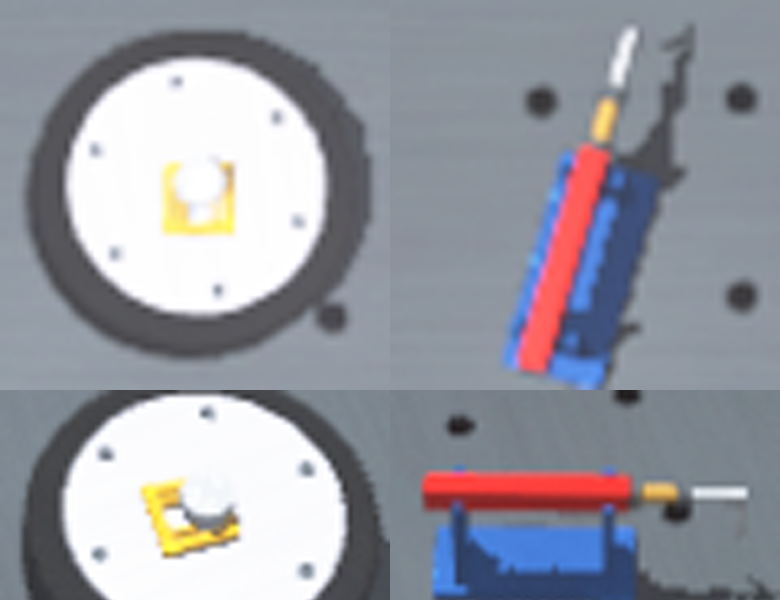

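The crops confirm the red-handled pick lying in the blue rest with its hook down, hook end at the top of the picture, yaw about -16°. The clip sits on the left wheel with its crossbar on the robot side, so the pull is along world -x.

```bash
cat >> h.py <<'E'
from scipy.spatial.transform import Rotation as Ro
def plan(target,yaw=None):
    """print shift in tool axes /0.5 and twist/pi to reach TCP target; yaw = world angle of the tool's x axis"""
    t=telemetry.observe();R=Ro.from_rotvec(t["tcp_rot"]).as_matrix();d=np.array(target)-t["tcp_pos"]
    print("t",round(t["time"],2),"tcp",np.round(t["tcp_pos"],4),"F",np.round(t["force"],2),"w",round(float(t["gripper_width"]),4),"d",np.round(d,4))
    xa=np.degrees(np.arctan2(R[1,0],R[0,0]));print("xyaw",round(xa,2),"z",np.round(R[:,2],3),"linear",np.round(R.T@d/.5,4),"dist",np.linalg.norm(d))
    if yaw is not None:
        for o in(0,180):
            w=(yaw+o-xa+180)%360-180;print("twist (world %+.1f)"%w,np.round(-w/180,4))
E
python3 - <<'E'
from h import *
plan([.611,.1793,.15],-16.2);print(telemetry.observe()["joint_pos"])
E
```

```text
t 0.6 tcp [0.249  0.4904 0.2314] F [ 0.31 -0.57  0.85] w 0.0855 d [ 0.362  -0.3111 -0.0814]
xyaw 153.08 z [ 0.  0. -1.] linear [-0.9273 -0.2271  0.1627] dist 0.48421332150740815
twist (world -169.3) 0.9405
twist (world +10.7) -0.0595
[ 9.97896512e-01  8.71901338e-02  1.37066373e+00  1.02774454e-06
  1.68360336e+00 -1.03098515e-01]
```

>>> step_arm(
  hand=[1, 1, 1, 1, 1, 1, 1, 1],
  linear=[
    [-0.9273, -0.2271, 0.1627],
    [-0.9273, -0.2271, 0.1627],
    [-0.9273, -0.2271, 0.1627],
    [-0.9273, -0.2271, 0.1627],
    [-0.9273, -0.2271, 0.1627],
    [-0.9273, -0.2271, 0.1627],
    [-0.9273, -0.2271, 0.1627],
    [-0.9273, -0.2271, 0.1627],
  ],
  twist=[-0.0595, -0.0595, -0.0595, -0.0595, -0.0595, -0.0595, -0.0595, -0.0595],
)

```text
time: 1.4
tcp_pos: [0.5463, 0.2347, 0.1648]
tcp_rot: [0.443, 3.11, 0.001]
force: [0.6, -0.7, -0.2]
gripper_width: 0.0854
```

Run:
```python
from h import *
plan([.611,.1793,.12],-16.2)
```

```text
t 1.4 tcp [0.5463 0.2347 0.1648] F [ 0.58 -0.66 -0.17] w 0.0854 d [ 0.0647 -0.0554 -0.0448]
xyaw 163.79 z [ 0.001  0.001 -1.   ] linear [-0.1552 -0.0703  0.0895] dist 0.09622979276963872
twist (world -180.0) 0.9999
twist (world +0.0) -0.0001
```

>>> step_arm(
  hand=[1, 1, 1, 1, 1],
  linear=[
    [-0.1552, -0.0703, 0.0895],
    [-0.1552, -0.0703, 0.0895],
    [-0.1552, -0.0703, 0.0895],
    [-0.1552, -0.0703, 0.0895],
    [-0.1552, -0.0703, 0.0895],
  ],
  twist=[0, 0, 0, 0, 0],
)

```text
time: 1.9
tcp_pos: [0.6109, 0.1801, 0.1209]
tcp_rot: [0.442, 3.109, 0.002]
force: [0.0, 0.3, -0.2]
gripper_width: 0.0855
```

Run:
```python
from h import *
plan([.611,.1793,.038],-16.2)
b=snap("side");save(b,"d.png",(200,80,330,190),6)
print(proj(b,[[.611,.1793,.12],[.611,.1793,.058]]))
```

```text
t 1.9 tcp [0.6109 0.1801 0.1209] F [ 0.03  0.27 -0.15] w 0.0855 d [ 0.0001 -0.0008 -0.0829]
xyaw 163.83 z [ 0.002  0.001 -1.   ] linear [-0.0005 -0.0018  0.1658] dist 0.08292967587283427
twist (world +180.0) -0.9998
twist (world -0.0) 0.0002
[[251.07869786 129.72768025]
 [251.44805279 145.56825753]]
```

View pics/d.png

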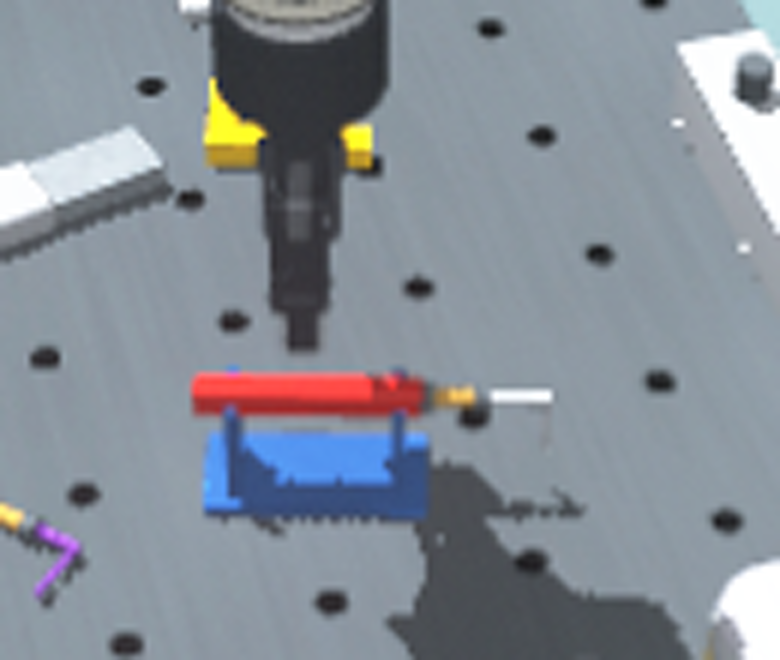

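The gripper stands centred over the handle: handle centre is at pixel (251.3,145.8) and my estimate projects to (251.4,145.6). I'll descend and grip.

>>> step_arm(
  hand=[1, 1, 1, 1, 1],
  linear=[
    [-0.0005, -0.0018, 0.08],
    [-0.0005, -0.0018, 0.13],
    [-0.0005, -0.0018, 0.164],
    [-0.0005, -0.0018, 0.164],
    [-0.0005, -0.0018, 0.164],
  ],
  twist=[0, 0, 0, 0, 0],
)

```text
time: 2.45
tcp_pos: [0.6111, 0.1809, 0.0409]
tcp_rot: [0.438, 3.107, 0.004]
force: [0.5, 0.2, -0.3]
gripper_width: 0.0853
```

>>> step_arm(
  hand=[-1, -1, -1, -1, -1, -1, -1, -1],
  linear=[
    [0, 0, 0],
    [0, 0, 0],
    [0, 0, 0],
    [0, 0, 0],
    [0, 0, 0],
    [0, 0, 0],
    [0, 0, 0],
    [0, 0, 0],
  ],
  twist=[0, 0, 0, 0, 0, 0, 0, 0],
)

```text
time: 3.25
tcp_pos: [0.6114, 0.1809, 0.0414]
tcp_rot: [0.438, 3.106, 0.004]
force: [-0.4, -0.1, 3.1]
gripper_width: 0.0129
```

Run:
```python
from h import *
plan([.611,.1793,.15])
```

```text
t 3.25 tcp [0.6114 0.1809 0.0414] F [-0.4  -0.13  3.08] w 0.0129 d [-0.0004 -0.0016  0.1086]
xyaw 163.96 z [ 0.005  0.002 -1.   ] linear [-0.0011 -0.0025 -0.2173] dist 0.10864551108900158
```

>>> step_arm(
  hand=[-1, -1, -1, -1, -1, -1],
  linear=[
    [0, 0, -0.04],
    [0, 0, -0.1],
    [0, 0, -0.16],
    [-0.001, -0.0025, -0.217],
    [-0.001, -0.0025, -0.217],
    [-0.001, -0.0025, -0.217],
  ],
  twist=[0, 0, 0, 0, 0, 0],
)

```text
time: 3.85
tcp_pos: [0.6109, 0.1792, 0.1495]
tcp_rot: [0.438, 3.106, 0.004]
force: [-0.6, 1.2, -0.8]
gripper_width: 0.013
```

Run:
```python
from h import *
plan([.5245,-.2295,.14],180)
```

```text
t 3.85 tcp [0.6109 0.1792 0.1495] F [-0.64  1.24 -0.77] w 0.013 d [-0.0864 -0.4087 -0.0095]
xyaw 163.95 z [ 0.005  0.002 -1.   ] linear [-0.0598 -0.8335  0.0166] dist 0.4178840324114087
twist (world +16.0) -0.0891
twist (world -164.0) 0.9109
```

>>> step_arm(
  hand=[-1, -1, -1, -1, -1, -1, -1, -1],
  linear=[
    [-0.003, -0.04, 0.001],
    [-0.008, -0.11, 0.002],
    [-0.014, -0.19, 0.004],
    [-0.02, -0.27, 0.005],
    [-0.026, -0.36, 0.007],
    [-0.032, -0.45, 0.009],
    [-0.038, -0.53, 0.011],
    [-0.043, -0.6, 0.012],
  ],
  twist=[-0.01, -0.02, -0.03, -0.04, -0.05, -0.06, -0.07, -0.0891],
)

```text
time: 4.65
tcp_pos: [0.5463, -0.1165, 0.1392]
tcp_rot: [0.002, -3.141, -0.005]
force: [0.9, 0.5, -1.6]
gripper_width: 0.0127
```

Run:
```python
from h import *
plan([.5245,-.2295,.13],180)
```

```text
t 4.65 tcp [ 0.5463 -0.1165  0.1392] F [ 0.9   0.45 -1.64] w 0.0127 d [-0.0218 -0.113  -0.0092]
xyaw -179.94 z [-0.001  0.003 -1.   ] linear [ 0.0438 -0.226   0.0177] dist 0.11545444606889017
twist (world -0.1) 0.0003
twist (world +179.9) -0.9997
```

>>> step_arm(
  hand=[-1, -1, -1, -1, -1, -1, -1],
  linear=[
    [0.012, -0.06, 0.004],
    [0.022, -0.12, 0.01],
    [0.034, -0.17, 0.014],
    [0.0438, -0.21, 0.0177],
    [0.0438, -0.226, 0.0177],
    [0.0438, -0.226, 0.0177],
    [0.0438, -0.226, 0.0177],
  ],
  twist=[0, 0, 0, 0, 0, 0, 0],
)

```text
time: 5.35
tcp_pos: [0.5243, -0.2284, 0.1289]
tcp_rot: [0.002, -3.139, -0.008]
force: [-0.7, 0.6, -1.5]
gripper_width: 0.013
```

Run:
```python
from h import *
plan([.5245,-.2295,.13],180)
a=snap("top");b=snap("side")
A=cv2.resize(a["frame"][150:210,280:345,::-1],(390,360),interpolation=cv2.INTER_CUBIC)
B=cv2.resize(b["frame"][205:310,255:385,::-1],None,fx=6,fy=6,interpolation=cv2.INTER_CUBIC)
cv2.imwrite("pics/e.png",cv2.resize(B,(780,600)))
C=cv2.resize(a["frame"][145:210,275:362,::-1],None,fx=9,fy=9,interpolation=cv2.INTER_CUBIC);cv2.imwrite("pics/f.png",C);print(C.shape,B.shape)
```

```text
t 5.35 tcp [ 0.5243 -0.2284  0.1289] F [-0.71  0.65 -1.53] w 0.013 d [ 0.0002 -0.0011  0.0011]
xyaw -179.92 z [-0.002  0.005 -1.   ] linear [-0.0003 -0.0022 -0.0022] dist 0.0015672976250491542
twist (world -0.1) 0.0004
twist (world +179.9) -0.9996
(585, 783, 3) (630, 780, 3)
```

View pics/e.png

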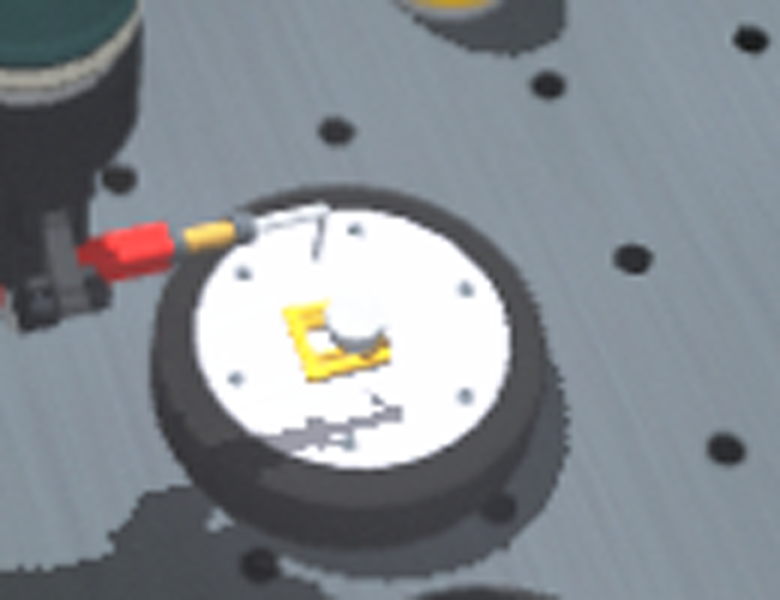

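View pics/f.png

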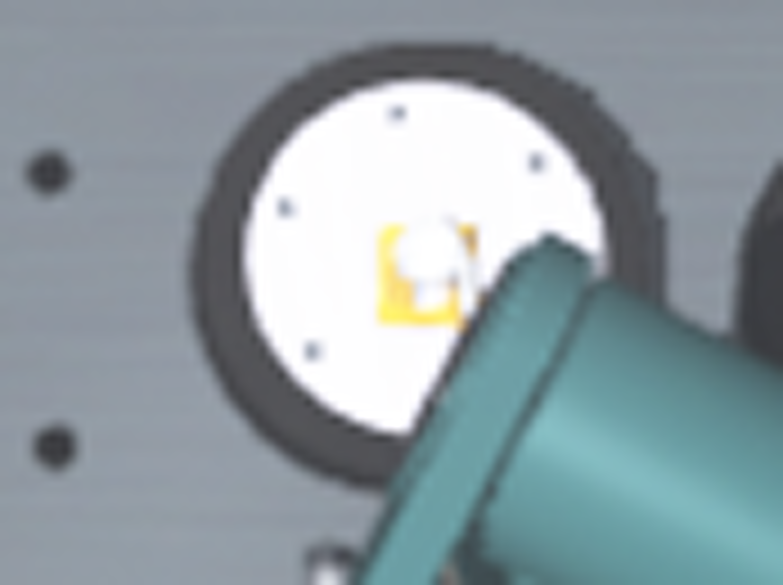

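```bash
cat > m.py <<'E'
from h import *
from scipy.optimize import least_squares
# side-frame hook estimate from pixels of bend (centre line) and tip
def hook(b,bend,tip,zb,zt):
    return onz(b,[bend],zb)[0],onz(b,[tip],zt)[0]
E
python3 - <<'E'
from m import *
b=snap("side");zt=.1289-.0194
print(hook(b,(309.2,241.75),(307.8,250.2),zt+.036,zt))
print(proj(b,[[.5243+L,-.2284,zt+dz] for L in(.11,.118,.126) for dz in(0,.036)]))
f=b["frame"][236:254,300:316].astype(int);print(f.sum(2)//3)
print(f[:,:,2]-f[:,:,0])
E
```

```text
(array([ 0.63898643, -0.23060586,  0.1455    ]), array([ 0.6388818 , -0.22977174,  0.1095    ]))
[[305.70491895 250.16267441]
 [306.8833714  241.41928419]
 [309.02563071 249.37203903]
 [310.29107428 240.61896749]
 [312.3368089  248.58287195]
 [313.68863732 239.82030018]]
[[148 146 149 147 147 148 149 147 149 150 149 150 148 150 147 146]
 [148 146 149 149 141 124 125 123 122 115 116 114 109 115 115 117]
 [143 125 120 108 104  91  91  90  90  86  84  85  81  85  85  87]
 [105  92  88  79  80  79  81  81  81  80  82  81  81  81  81  80]
 [ 81  79  80  80  81  81 101 146 172 182  79  80  82  82  81  82]
 [ 79  86 117 155 193 243 242 241 237 221 110 124 124 126 126 125]
 [228 245 241 240 239 244 236 222 200 206 241 250 251 251 251 251]
 [243 243 233 214 197 202 225 201 149 225 254 254 254 253 248 253]
 [198 213 223 229 251 251 252 243 150 230 254 254 252 209 187 238]
 [251 252 252 253 254 254 254 245 166 240 254 254 251 137 154 215]
 [254 254 254 254 254 254 253 241 190 250 254 254 254 250 234 235]
 [254 254 254 254 254 254 253 225 196 252 254 254 254 254 254 253]
 [254 254 254 254 254 25
[... 597 characters left out ...]
 4  3  7  9 11 13  4  6  5  5  4  3]
 [ 4  3  6  9 12  7  8  9 10 11  6  7  7  7  6  7]
 [10  7  9  8  9  7 10 10 16 16 10  4  3  3  3  3]
 [ 8  7 10 14 16 17 11 17 11 11  2  1  1  1  5  2]
 [16 15 11 11  3  3  2  8 11 11  1  1  3 19 22 11]
 [ 3  3  2  1  1  1  2  7 13  8  1  1  3 19 21 19]
 [ 1  1  1  1  1  1  1  8 15  4  1  1  1  5 12 12]
 [ 1  1  1  1  1  1  1 12 16  3  1  1  1  1  2  1]
 [ 1  1  1  1  1  1  2 15 13  1  1  1  1  1  1  1]
 [ 1  1  1  1  1  1  3 14 12  1  1  1  1  1  1  1]
 [ 1  1  1  1  1  1  2 14  8  1  1  1  1  1  1  1]
 [ 1  1  1  1  1  1  1  2  1  1  1  1  1  1  1  1]
 [ 1  1  1  1  1  1  1  1  1  1  1  1  1  1  1  1]
 [ 1  1  1  1  1  1  1  1  1  1  1  1  1  1  1  1]]
```

Side view: the hook bend is at about (309,241) and the point at about (307.4,250.3). That puts the hook about 114 mm ahead of the TCP, so it needs +3.8 mm in x to lie over the gap. In the top view the arm mostly hides the rod. Next I bring the hook just above the axle head and look again.

>>> step_arm(
  hand=[-1, -1, -1, -1, -1, -1, -1],
  linear=[
    [-0.0076, -0.0024, 0.02],
    [-0.0076, -0.0024, 0.045],
    [-0.0076, -0.0024, 0.065],
    [-0.0076, -0.0024, 0.078],
    [-0.0076, -0.0024, 0.0828],
    [-0.0076, -0.0024, 0.0828],
    [-0.0076, -0.0024, 0.0828],
  ],
  twist=[0, 0, 0, 0, 0, 0, 0],
)

```text
time: 6.2
tcp_pos: [0.5288, -0.2296, 0.0889]
tcp_rot: [0.004, -3.142, -0.005]
force: [0.6, 0.7, -0.8]
gripper_width: 0.0129
```

Run:
```python
from m import *
plan([.5281,-.2296,.0875],180)
b=snap("side");a=snap("top")
B=cv2.resize(b["frame"][246:284,296:328,::-1],None,fx=15,fy=15,interpolation=cv2.INTER_CUBIC)
def ov(P,c,n=1):
    for p in proj(b,P): cv2.circle(B,tuple(int(round(v)) for v in ((p-[296,246]+.5)*15)),2,c,-1)
ax=np.array([.6576,-.2303]);th=np.linspace(0,2*np.pi,60)
ov([[ax[0]+.012*np.cos(t),ax[1]+.012*np.sin(t),.061] for t in th],(255,0,0))
for x in(-.019,-.025): ov([[ax[0]+x,ax[1]+y,.049] for y in np.linspace(-.018,.018,25)],(0,0,255))
ov([[ax[0]-.0155,ax[1],.045]],(0,255,0))
cv2.imwrite("pics/g.png",B)
save(a,"h.png",(300,150,345,195),8)
```

```text
t 6.2 tcp [ 0.5288 -0.2296  0.0889] F [ 0.63  0.67 -0.77] w 0.0129 d [-0.0007 -0.     -0.0014]
xyaw -179.86 z [-0.     0.003 -1.   ] linear [ 0.0014 -0.      0.0027] dist 0.0015421422336572596
twist (world -0.1) 0.0008
twist (world +179.9) -0.9992
```

View pics/g.png

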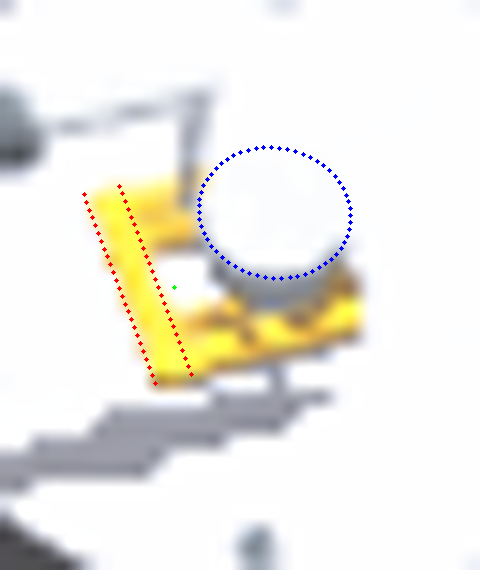

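The side crop shows the hook hanging with its point at crop (188,205), about pixel (308.0,259.2). The crossbar is on the left, the head circle on the right and the white gap centred at about crop (180,287). The clip looks yawed by about -2.5°.

Run:
```python
from m import *
b=snap("side");z=.0889-.0194
print(proj(b,[[.6428,-.2296,z],[.6428,-.2296,z+.036],[.6421,-.2296,z],[.6421,-.2256,z],[.6428,-.2296,z-.003]]))
print(onz(b,[(308,259.2),(307.8,259.2),(308.8,251.8)],z), onz(b,[(308.8,251.8)],z+.036))
f=b["frame"][250:264,303:316].astype(int);print(f.sum(2)//3);print(f[:,:,0]-f[:,:,2])
# yellow clip fit in side view: offset + yaw by mask IoU
f=b["frame"];hsv=cv2.cvtColor(f,cv2.COLOR_RGB2HSV);Y=((hsv[...,0]>12)&(hsv[...,0]<36)&(hsv[...,1]>60)).astype(np.uint8);Y[:246]=0;Y[278:]=0;Y[:,:298]=0;Y[:,325:]=0
k=8
def q(x,y,w):
    c,s=np.cos(w),np.sin(w);P=np.array([[-.025,-.018],[-.025,.018]])@np.array([[c,s],[-s,c]])+[x,y];return P
v,u=np.nonzero(Y)
W=onz(b,np.c_[u,v],.049)[:,:2]
# outer crossbar edge: per y bin min x
yb=np.round(W[:,1]/.003);pts=np.array([W[yb==i][W[yb==i][:,0].argmin()] for i in np.unique(yb) if (yb==i).sum()>1]);print(np.round(pts,4))
```

```text
[[308.05557068 258.94345881]
 [309.26384011 250.6945592 ]
 [307.77329834 259.01169947]
 [307.23079395 257.60769727]
 [307.9575097  259.61170771]]
[[ 0.64244902 -0.23023201  0.0695    ]
 [ 0.64199559 -0.23010631  0.0695    ]
 [ 0.65084277 -0.21130059  0.0695    ]] [[ 0.64081615 -0.23214535  0.1055    ]]
[[254 254 254 254 251 253 253 253 254 254 254 254 254]
 [253 253 253 252 249 248 243 238 250 254 254 254 254]
 [250 248 243 235 219 193 187 232 254 254 254 254 254]
 [212 191 199 225 218 197 190 249 254 254 254 254 254]
 [234 252 252 253 251 216 197 251 254 254 254 254 254]
 [254 254 254 254 252 187 217 254 254 254 254 253 254]
 [254 254 254 254 252 174 222 254 253 253 254 253 254]
 [254 254 254 252 239 153 208 250 252 252 252 252 253]
 [231 230 227 219 212 148 210 250 252 252 251 251 253]
 [197 196 187 186 189 157 234 253 253 254 252 251 251]
 [198 194 181 176 185 189 221 251 253 254 252 252 251]
 [190 194 192 184 175 172 204 251 254 254 252 253 253]
 [203 194 194 169 150 154 161 222 251 252 253 253 252]
 [188 195 197 232 253 253 245 152 212 246 250 253 252]]
[[ -1  -1  -1  -2  -3  -2
[... 293 characters left out ...]
-2  -1  -2]
 [ -1  -1  -1  -1  -3 -13 -12  -1  -1  -1  -2  -1  -1]
 [ -1  -1  -1   5  30   7  57  10  -3  -3  -3  -2  -1]
 [ 66  68  77 102 103  13  29  -1  -3  -2  -3  -3  -2]
 [171 171 176 162 114   3   0  -1  -1  -1  -3  -3  -3]
 [169 170 157 160 145 119   9  -4  -1  -1  -2  -2  -3]
 [174 173 172 171 165 140  10  -3  -1  -1  -2  -1  -1]
 [137 175 163 108  67  34  -7 -10  -3  -3  -2  -1  -2]
 [137 173 158  27  -1  -1  -7 -12 -14  -6  -4  -2  -3]]
[[ 0.633  -0.2483]
 [ 0.6339 -0.2457]
 [ 0.6325 -0.2425]
 [ 0.6333 -0.2399]
 [ 0.6342 -0.2373]
 [ 0.6328 -0.2341]
 [ 0.6337 -0.2315]
 [ 0.6345 -0.2289]
 [ 0.6331 -0.2256]
 [ 0.634  -0.223 ]
 [ 0.6348 -0.2203]
 [ 0.6334 -0.217 ]
 [ 0.6343 -0.2144]]
```

The hook sits over the gap centre, both at x ≈ 0.6427 in the side camera's frame. I'll lower it in stages and watch the force.

>>> step_arm(
  hand=[-1, -1, -1, -1, -1, -1, -1],
  linear=[
    [0, 0, 0.005],
    [0, 0, 0.01],
    [0, 0, 0.016],
    [0, 0, 0.022],
    [0, 0, 0.028],
    [0, 0, 0.032],
    [0, 0, 0.032],
  ],
  twist=[0, 0, 0, 0, 0, 0, 0],
)

```text
time: 7.05
tcp_pos: [0.5286, -0.2294, 0.0726]
tcp_rot: [0.004, -3.141, -0.006]
force: [0.0, -0.1, -1.2]
gripper_width: 0.0129
```

Run:
```python
from m import *
plan([.5288,-.2294,.0663],180)
b=snap("side")
f=b["frame"][254:270,303:316].astype(int);print(f.sum(2)//3);print(f[:,:,0]-f[:,:,2])
```

```text
t 7.05 tcp [ 0.5286 -0.2294  0.0726] F [ 0.03 -0.13 -1.22] w 0.0129 d [ 0.0002  0.     -0.0063]
xyaw -179.86 z [-0.     0.004 -1.   ] linear [-0.0003 -0.      0.0126] dist 0.006297045974123078
twist (world -0.1) 0.0008
twist (world +179.9) -0.9992
[[254 254 253 252 253 253 253 254 254 254 254 254 254]
 [253 253 252 249 247 241 241 252 254 254 253 253 253]
 [246 239 227 204 185 183 231 253 253 253 253 253 254]
 [188 210 219 213 220 147 208 248 252 252 252 251 253]
 [199 207 207 204 204 153 215 250 251 251 251 251 253]
 [197 194 185 182 180 157 235 253 253 254 251 251 251]
 [196 193 179 174 164 141 208 250 253 254 251 251 251]
 [189 193 191 186 157 138 198 251 254 253 251 253 253]
 [202 193 193 164 137 143 159 220 251 251 253 253 252]
 [186 193 196 200 216 238 244 149 209 245 250 252 251]
 [249 187 194 239 253 254 248 137 142 161 174 184 168]
 [251 195 194 219 240 193 230 243 131 134 136 137 135]
 [252 212 194 198 217 225 200 185 173 132 143 144 137]
 [254 249 187 194 194 181 150 125 134 152 197 187 127]
 [254 251 213 193 192 188 171 123 123 126 136 166 180]
 [254 251 195 142 140 136 1
[... 209 characters left out ...]
58  62   6  54  11  -2  -2  -2  -3  -1]
 [149 131 130 140 111  37  51  -1  -3  -3  -3  -4  -2]
 [172 177 179 168 116   8   3  -1  -1  -1  -3  -3  -3]
 [173 172 159 142  55  -9 -14  -3  -2  -1  -3  -3  -4]
 [176 175 173 150  40   5   5  -4  -1  -1  -3  -2  -1]
 [141 177 165  96  14  -8  -8 -10  -4  -3  -2  -1  -2]
 [139 176 160  65 -13  -9  -8 -11 -15  -7  -4  -3  -3]
 [  5 177 172  41  -1  -2  -5 -11 -10 -12 -13 -15 -13]
 [  0 145 175 100  30 -16 -12  -6  32   6 -10 -11 -11]
 [ -1  89 174 158  98  79 135 101 162  55   4  -3  26]
 [ -2   4 178 174 163 148 142  97  99 106 136 165  89]
 [ -1  -1  96 176 176 156 119  98  99 102 113 161 174]
 [ -1  -2  56 132 130 115 102 100  97  94  85  69  63]]
```

>>> step_arm(
  hand=[-1, -1, -1, -1, -1, -1],
  linear=[
    [0, 0, 0.003],
    [0, 0, 0.006],
    [0, 0, 0.009],
    [0, 0, 0.012],
    [0, 0, 0.0125],
    [0, 0, 0.0125],
  ],
  twist=[0, 0, 0, 0, 0, 0],
)

```text
time: 7.7
tcp_pos: [0.5288, -0.2294, 0.0666]
tcp_rot: [0.004, -3.142, -0.006]
force: [1.0, -0.8, -0.7]
gripper_width: 0.013
```

Run:
```python
from m import *
plan([.5286,-.2294,.0657],180)
b=snap("side");save(b,"i.png",(293,244,330,284),15)
```

```text
t 7.7 tcp [ 0.5288 -0.2294  0.0666] F [ 1.04 -0.76 -0.67] w 0.013 d [-0.0002  0.     -0.0009]
xyaw -179.86 z [-0.     0.004 -1.   ] linear [0.0003 0.0001 0.0017] dist 0.0008823066209799792
twist (world -0.1) 0.0008
twist (world +179.9) -0.9992
```

View pics/i.png

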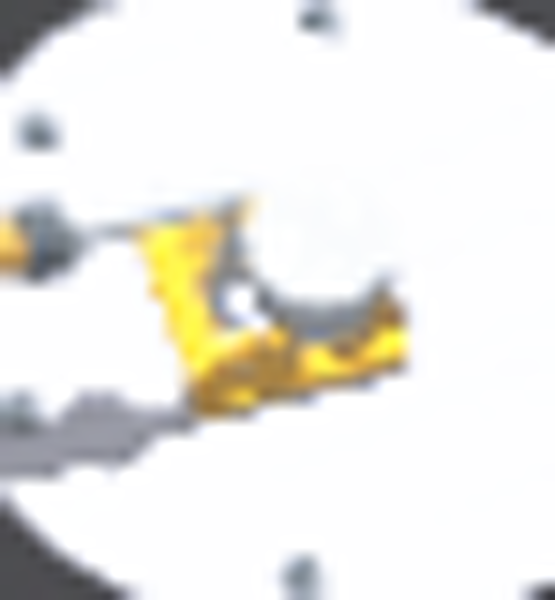

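The side view shows the hook down inside the gap at crop (235,270), between crossbar and axle, with no contact force. I'll lower it another 1.5 mm.

>>> step_arm(
  hand=[-1, -1, -1, -1],
  linear=[
    [0.0003, 0, 0.001],
    [0.0003, 0, 0.002],
    [0.0003, 0, 0.003],
    [0.0003, 0, 0.003],
  ],
  twist=[0, 0, 0, 0],
)

```text
time: 8.15
tcp_pos: [0.5286, -0.2294, 0.0651]
tcp_rot: [0.004, -3.142, -0.006]
force: [-0.0, 0.5, -2.0]
gripper_width: 0.0127
```

Run:
```python
from m import *
for i in range(3):
    snap("side");plan([.5286,-.2294,.0655],180)
```

```text
t 8.2 tcp [ 0.5286 -0.2294  0.0651] F [ 0.18 -0.43 -0.54] w 0.0128 d [-0.      0.      0.0004]
xyaw -179.86 z [-0.     0.004 -1.   ] linear [ 0.0001  0.     -0.0008] dist 0.0004019406491901598
twist (world -0.1) 0.0008
twist (world +179.9) -0.9992
t 8.25 tcp [ 0.5287 -0.2294  0.0651] F [ 1.07  0.26 -1.61] w 0.0128 d [-0.0001  0.      0.0004]
xyaw -179.86 z [-0.     0.003 -1.   ] linear [ 0.0001  0.0001 -0.0007] dist 0.0003772708176999699
twist (world -0.1) 0.0008
twist (world +179.9) -0.9992
t 8.3 tcp [ 0.5287 -0.2295  0.0652] F [-0.69  0.43 -1.85] w 0.0128 d [-0.0001  0.0001  0.0003]
xyaw -179.86 z [ 0.     0.003 -1.   ] linear [ 0.0001  0.0001 -0.0007] dist 0.00034955052159049395
twist (world -0.1) 0.0008
twist (world +179.9) -0.9992
```

>>> step_arm(
  hand=[-1, -1, -1, -1, -1],
  linear=[
    [0.0022, 0.0001, 0],
    [0.0046, 0.0002, 0],
    [0.007, 0.0003, 0],
    [0.0094, 0.0004, 0],
    [0.0118, 0.0005, 0],
  ],
  twist=[0, 0, 0, 0, 0],
)

```text
time: 8.8
tcp_pos: [0.5263, -0.2295, 0.0666]
tcp_rot: [-0.004, 3.132, 0.003]
force: [9.5, -0.7, -3.1]
gripper_width: 0.0132
```

The clip is loading up (9.5 N) and the arm gives: it lags about 3.5 mm and has risen 1.5 mm. I'll carry that lag over into the next call and bias slightly downward.

>>> step_arm(
  hand=[-1, -1, -1, -1],
  linear=[
    [0.0092, 0.0001, 0.0025],
    [0.0114, 0.0002, 0.004],
    [0.0136, 0.0003, 0.005],
    [0.0158, 0.0004, 0.0055],
  ],
  twist=[0, 0, 0, 0],
)

```text
time: 9.2
tcp_pos: [0.5228, -0.2296, 0.0655]
tcp_rot: [-0.005, 3.121, 0.001]
force: [10.0, -0.5, -2.7]
gripper_width: 0.0128
```

Run:
```python
from m import *
plan([.5263,-.2294,.0655],180)
b=snap("side");save(b,"j.png",(285,244,330,284),13)
```

```text
t 9.2 tcp [ 0.5228 -0.2296  0.0655] F [ 9.96 -0.5  -2.72] w 0.0128 d [ 0.0035  0.0002 -0.    ]
xyaw -179.83 z [ 0.02  0.   -1.  ] linear [-0.007   0.0004  0.0002] dist 0.0034829357987792788
twist (world -0.2) 0.001
twist (world +179.8) -0.999
```

View pics/j.png

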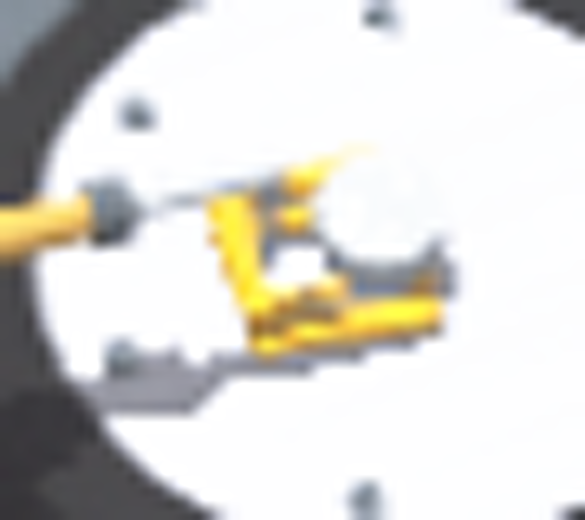

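The side view shows the hook pulling the crossbar and the clip already shifted towards the robot. The tool has tilted about 1.1° under load, lifting the hook about 2 mm, so I'll lower it while the pull goes on.

>>> step_arm(
  hand=[-1, -1, -1],
  linear=[
    [0.0098, 0.0002, 0.006],
    [0.0118, 0.0003, 0.0075],
    [0.014, 0.0004, 0.008],
  ],
  twist=[0, 0, 0],
)

```text
time: 9.55
tcp_pos: [0.5172, -0.2296, 0.0625]
tcp_rot: [-0.005, 3.118, -0.001]
force: [1.1, -0.1, -1.4]
gripper_width: 0.0126
```

```bash
cat >> m.py <<'E'
def edge(b):
    f=b["frame"];hsv=cv2.cvtColor(f,cv2.COLOR_RGB2HSV);Y=(hsv[...,0]>12)&(hsv[...,0]<36)&(hsv[...,1]>60);Y[:246]=0;Y[278:]=0;Y[:,:290]=0;Y[:,325:]=0
    v,u=np.nonzero(Y);W=onz(b,np.c_[u,v],.049)[:,:2];yb=np.round(W[:,1]/.003)
    print(np.round([W[yb==i][W[yb==i][:,0].argmin()] for i in np.unique(yb) if (yb==i).sum()>2],4).tolist())
E
python3 - <<'E'
from m import *
plan([.5263,-.2294,.0655],180)
b=snap("side");edge(b);save(b,"k.png",(275,240,330,284),11)
E
```

```text
t 9.55 tcp [ 0.5172 -0.2296  0.0625] F [ 1.12 -0.05 -1.41] w 0.0126 d [0.0091 0.0002 0.003 ]
xyaw -179.8 z [ 0.024 -0.001 -1.   ] linear [-0.0183  0.0003 -0.0056] dist 0.009581753568086266
twist (world -0.2) 0.0011
twist (world +179.8) -0.9989
[[0.6422, -0.2508], [0.6231, -0.2483], [0.624, -0.2458], [0.6225, -0.2426], [0.6234, -0.24], [0.6242, -0.2374], [0.6228, -0.2342], [0.6236, -0.2316], [0.6222, -0.2283], [0.623, -0.2257], [0.6239, -0.2231], [0.6224, -0.2198], [0.6233, -0.2171], [0.6421, -0.2136]]
```

View pics/k.png

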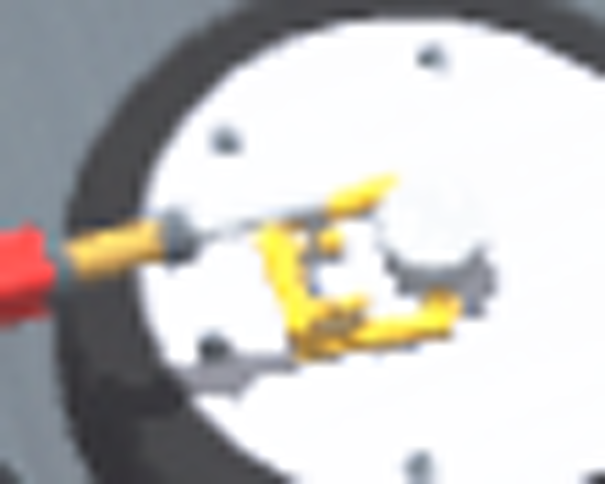

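The clip has snapped loose: it is 10.6 mm out, lying flat, and the hook is still behind the crossbar. I continue at the same slow speed until it is clear.

>>> step_arm(
  hand=[-1, -1, -1, -1, -1, -1, -1, -1],
  linear=[
    [0.0024, 0.0001, 0],
    [0.0048, 0.0002, 0],
    [0.0072, 0.0003, 0],
    [0.0096, 0.0004, 0],
    [0.012, 0.0005, 0],
    [0.0144, 0.0006, 0],
    [0.0168, 0.0007, 0],
    [0.0192, 0.0008, 0],
  ],
  twist=[0, 0, 0, 0, 0, 0, 0, 0],
)

```text
time: 10.4
tcp_pos: [0.5061, -0.2291, 0.0618]
tcp_rot: [-0.005, 3.122, -0.0]
force: [0.6, -0.6, -0.0]
gripper_width: 0.0127
```

>>> step_arm(
  hand=[-1, -1, -1, -1, -1, -1, -1],
  linear=[
    [0.0026, 0.0001, 0],
    [0.005, 0.0002, 0],
    [0.0074, 0.0003, 0],
    [0.0098, 0.0004, 0],
    [0.0122, 0.0005, 0],
    [0.0146, 0.0006, 0],
    [0.0146, 0.0006, 0],
  ],
  twist=[0, 0, 0, 0, 0, 0, 0],
)

```text
time: 11.1
tcp_pos: [0.4984, -0.2288, 0.0616]
tcp_rot: [-0.005, 3.122, -0.0]
force: [-0.0, 0.2, 1.1]
gripper_width: 0.0134
```

Run:
```python
from m import *
plan([.5263,-.2294,.0655],180)
b=snap("side");edge(b)
```

```text
t 11.1 tcp [ 0.4984 -0.2288  0.0616] F [-0.05  0.22  1.05] w 0.0134 d [ 0.0279 -0.0006  0.0039]
xyaw -179.81 z [ 0.02 -0.   -1.  ] linear [-0.0559 -0.0013 -0.0066] dist 0.028166972265868395
twist (world -0.2) 0.0011
twist (world +179.8) -0.9989
[[0.6033, -0.2484], [0.6019, -0.2453], [0.6027, -0.2427], [0.6035, -0.2401], [0.6043, -0.2375], [0.6051, -0.2349], [0.6037, -0.2317], [0.6045, -0.2291], [0.6053, -0.2265], [0.6038, -0.2232], [0.6055, -0.218], [0.6063, -0.2153], [0.6218, -0.2138]]
```

The clip's outer edge has moved 29.6 mm, so it is clear. I'll step the hook 2.5 mm off the crossbar, lift straight up, and check.

>>> step_arm(
  hand=[-1, -1, -1, -1, -1, -1, -1, -1],
  linear=[
    [-0.002, 0, -0.0005],
    [-0.005, 0, -0.002],
    [-0.005, 0, -0.006],
    [-0.005, 0, -0.016],
    [-0.005, 0, -0.035],
    [-0.005, 0, -0.07],
    [-0.005, 0, -0.12],
    [-0.005, 0, -0.15],
  ],
  twist=[0, 0, 0, 0, 0, 0, 0, 0],
)

```text
time: 11.95
tcp_pos: [0.5003, -0.2293, 0.1396]
tcp_rot: [-0.005, 3.119, -0.003]
force: [0.7, -0.0, -0.1]
gripper_width: 0.0129
```

Run:
```python
from m import *
plan([.611,.1793,.145],163.95)
b=snap("side");edge(b);save(b,"l.png",(250,200,350,300),6)
```

```text
t 11.95 tcp [ 0.5003 -0.2293  0.1396] F [ 0.67 -0.05 -0.13] w 0.0129 d [0.1107 0.4086 0.0054]
xyaw -179.8 z [ 0.023 -0.002 -1.   ] linear [-0.2244  0.8164 -0.0075] dist 0.42336465068427204
twist (world -16.2) 0.0903
twist (world +163.8) -0.9097
[[0.6056, -0.2491], [0.6041, -0.2459], [0.6027, -0.2427], [0.6035, -0.2401], [0.6043, -0.2375], [0.6051, -0.2349], [0.6037, -0.2317], [0.6045, -0.2291], [0.6053, -0.2265], [0.6038, -0.2232], [0.6055, -0.218], [0.604, -0.2147], [0.6071, -0.2127]]
```

View pics/l.png

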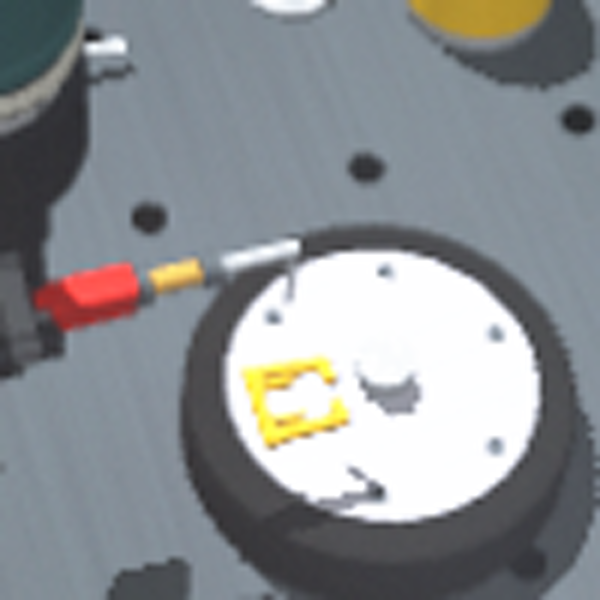

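The clip lies flat on the wheel at crop (295,405), well clear of the axle head at (390,365), and the hook is in the air. Now the pick goes back to its rest.

>>> step_arm(
  hand=[-1, -1, -1, -1, -1, -1, -1, -1],
  linear=[
    [-0.01, 0.04, 0],
    [-0.03, 0.11, -0.001],
    [-0.052, 0.19, -0.002],
    [-0.075, 0.27, -0.003],
    [-0.1, 0.36, -0.004],
    [-0.124, 0.45, -0.005],
    [-0.146, 0.53, -0.006],
    [-0.165, 0.6, -0.007],
  ],
  twist=[0.01, 0.02, 0.03, 0.04, 0.05, 0.06, 0.075, 0.0903],
)

```text
time: 12.8
tcp_pos: [0.5829, 0.0727, 0.1462]
tcp_rot: [0.436, 3.084, -0.001]
force: [0.3, 0.1, -1.6]
gripper_width: 0.0129
```

Run:
```python
from m import *
plan([.6118,.1808,.125],163.95)
```

```text
t 12.8 tcp [0.5829 0.0727 0.1462] F [ 0.31  0.09 -1.6 ] w 0.0129 d [ 0.0289  0.1081 -0.0212]
xyaw 163.89 z [ 0.026 -0.004 -1.   ] linear [0.0055 0.2237 0.043 ] dist 0.11394053359554215
twist (world +0.1) -0.0003
twist (world -179.9) 0.9997
```

>>> step_arm(
  hand=[-1, -1, -1, -1, -1, -1, -1, -1],
  linear=[
    [0.001, 0.06, 0.01],
    [0.003, 0.12, 0.02],
    [0.004, 0.17, 0.03],
    [0.005, 0.205, 0.038],
    [0.0055, 0.2237, 0.043],
    [0.0055, 0.2237, 0.043],
    [0.0055, 0.2237, 0.043],
    [0.0055, 0.2237, 0.043],
  ],
  twist=[0, 0, 0, 0, 0, 0, 0, 0],
)

```text
time: 13.6
tcp_pos: [0.6119, 0.1796, 0.1255]
tcp_rot: [0.438, 3.084, -0.001]
force: [-0.4, -0.5, -0.3]
gripper_width: 0.013
```

Run:
```python
from m import *
plan([.6118,.1808,.055],163.95)
b=snap("side");hsv=cv2.cvtColor(b["frame"],cv2.COLOR_RGB2HSV)
R=((hsv[...,0]<8)|(hsv[...,0]>172))&(hsv[...,1]>140)&(hsv[...,2]>70);R[:110]=0;R[165:]=0;R[:,:225]=0;R[:,285:]=0
v,u=np.nonzero(R);z=.125+.0166
print("red u,v range",u.min(),u.max(),v.min(),v.max())
c=np.array([.6114,.1809]);d=np.array([np.cos(np.radians(-16.05)),np.sin(np.radians(-16.05))])
print(proj(b,[np.r_[c+s*d,zz] for s in(-.055,.055) for zz in(z-.008,z+.008)]))
```

```text
t 13.6 tcp [0.6119 0.1796 0.1255] F [-0.41 -0.51 -0.31] w 0.013 d [-0.0001  0.0012 -0.0705]
xyaw 163.81 z [ 0.027 -0.004 -1.   ] linear [0.0047 0.0018 0.1408] dist 0.07046280706024749
twist (world +0.1) -0.0008
twist (world -179.9) 0.9992
red u,v range 231 270 121 127
[[231.06871494 125.54273011]
 [230.78468588 121.21030054]
 [270.93970602 125.8800203 ]
 [271.02363998 121.54528035]]
```

>>> step_arm(
  hand=[-1, -1, -1, -1, -1, -1, -1],
  linear=[
    [0.001, 0.0018, 0.03],
    [0.002, 0.0018, 0.07],
    [0.0035, 0.0018, 0.11],
    [0.0042, 0.0018, 0.13],
    [0.0047, 0.0018, 0.1408],
    [0.0047, 0.0018, 0.1408],
    [0.0047, 0.0018, 0.1408],
  ],
  twist=[0, 0, 0, 0, 0, 0, 0],
)

```text
time: 14.35
tcp_pos: [0.6125, 0.1809, 0.056]
tcp_rot: [0.438, 3.082, 0.0]
force: [0.7, 1.0, -0.9]
gripper_width: 0.013
```

Run:
```python
from m import *
plan([.6118,.1808,.0425],163.95)
```

```text
t 14.35 tcp [0.6125 0.1809 0.056 ] F [ 0.74  1.04 -0.95] w 0.013 d [-0.0007 -0.0001 -0.0135]
xyaw 163.8 z [ 0.028 -0.004 -1.   ] linear [ 0.0021 -0.0007  0.027 ] dist 0.013543089524260282
twist (world +0.1) -0.0008
twist (world -179.9) 0.9992
```

>>> step_arm(
  hand=[-1, -1, -1, -1, -1, -1, -1, -1],
  linear=[
    [0.0005, 0, 0.005],
    [0.001, -0.0004, 0.01],
    [0.0015, -0.0007, 0.015],
    [0.002, -0.0007, 0.02],
    [0.002, -0.0007, 0.024],
    [0.002, -0.0007, 0.026],
    [0.002, -0.0007, 0.027],
    [0.002, -0.0007, 0.027],
  ],
  twist=[0, 0, 0, 0, 0, 0, 0, 0],
)

```text
time: 15.15
tcp_pos: [0.6119, 0.1808, 0.0425]
tcp_rot: [0.438, 3.082, 0.0]
force: [0.5, -0.2, -1.5]
gripper_width: 0.0131
```

>>> step_arm(
  hand=[-1, -1, -1, -1],
  linear=[
    [0, 0, 0.0008],
    [0, 0, 0.0016],
    [0, 0, 0.0018],
    [0, 0, 0.0018],
  ],
  twist=[0, 0, 0, 0],
)

```text
time: 15.55
tcp_pos: [0.6121, 0.1808, 0.0421]
tcp_rot: [0.438, 3.081, 0.0]
force: [-0.9, -0.2, 2.4]
gripper_width: 0.0132
```

>>> step_arm(
  hand=[-0.6, -0.5, -0.4, -0.2, 0, 0.3, 0.6, 1],
  linear=[
    [0, 0, 0],
    [0, 0, 0],
    [0, 0, 0],
    [0, 0, 0],
    [0, 0, 0],
    [0, 0, 0],
    [0, 0, 0],
    [0, 0, 0],
  ],
  twist=[0, 0, 0, 0, 0, 0, 0, 0],
)

```text
time: 16.35
tcp_pos: [0.6121, 0.1808, 0.0421]
tcp_rot: [0.438, 3.081, 0.0]
force: [0.4, 0.6, 0.1]
gripper_width: 0.0804
```

>>> step_arm(
  hand=[1, 1, 1, 1, 1, 1, 1, 1],
  linear=[
    [0, 0, 0],
    [0, 0, 0],
    [0, 0, -0.02],
    [0, 0, -0.06],
    [0, 0, -0.12],
    [0, 0, -0.18],
    [0, 0, -0.25],
    [0, 0, -0.3],
  ],
  twist=[0, 0, 0, 0, 0, 0, 0, 0],
)

```text
time: 17.15
tcp_pos: [0.6084, 0.1816, 0.1961]
tcp_rot: [0.438, 3.077, 0.003]
force: [-0.5, -0.7, 1.2]
gripper_width: 0.0855
```

>>> step_arm(
  hand=[1, 1, 1, 1, 1, 1, 1, 1],
  linear=[
    [0.1, 0, -0.02],
    [0.2, 0, -0.02],
    [0.3, 0, -0.02],
    [0.4, 0, -0.02],
    [0.45, 0, -0.02],
    [0.45, 0, -0.02],
    [0.45, 0, -0.02],
    [0.45, 0, -0.02],
  ],
  twist=[0, 0, 0, 0, 0, 0, 0, 0],
)

```text
time: 17.95
tcp_pos: [0.3931, 0.2442, 0.1992]
tcp_rot: [0.439, 3.076, 0.003]
force: [0.4, -0.0, 0.3]
gripper_width: 0.0849
```

Run:
```python
from m import *
t=telemetry.observe();print(t["time"],t["tcp_pos"],t["gripper_width"])
a=snap("top");b=snap("side");edge(b)
A=cv2.resize(a["frame"][145:215,165:365,::-1],None,fx=4,fy=4,interpolation=cv2.INTER_CUBIC)
B=cv2.resize(np.hstack([b["frame"][130:180,222:302],b["frame"][240:290,275:355]])[:,:,::-1],(800,250),interpolation=cv2.INTER_CUBIC)
cv2.imwrite("pics/m.png",np.vstack([A,B]))
hsv=cv2.cvtColor(a["frame"],cv2.COLOR_RGB2HSV);R=((hsv[...,0]<8)|(hsv[...,0]>172))&(hsv[...,1]>140)&(hsv[...,2]>70);Z=np.zeros_like(R);Z[155:212,180:215]=R[155:212,180:215];v,u=np.nonzero(Z)
P=onz(a,np.c_[u,v],.062)[:,:2].astype(np.float32);print(len(u),P.mean(0),cv2.minAreaRect(P))
```

```text
17.95 [0.39310957 0.24415884 0.19924622] 0.08485308126119542
[[0.6033, -0.2484], [0.6041, -0.2459], [0.6027, -0.2427], [0.6035, -0.2401], [0.6043, -0.2375], [0.6051, -0.2349], [0.6037, -0.2317], [0.6045, -0.2291], [0.6053, -0.2265], [0.6038, -0.2232], [0.6055, -0.218], [0.604, -0.2147], [0.6048, -0.212]]
152 [0.6116374  0.18064868] ((0.6117293834686279, 0.1806681901216507), (0.013752520084381104, 0.10862432420253754), 73.96143341064453)
```

View pics/m.png

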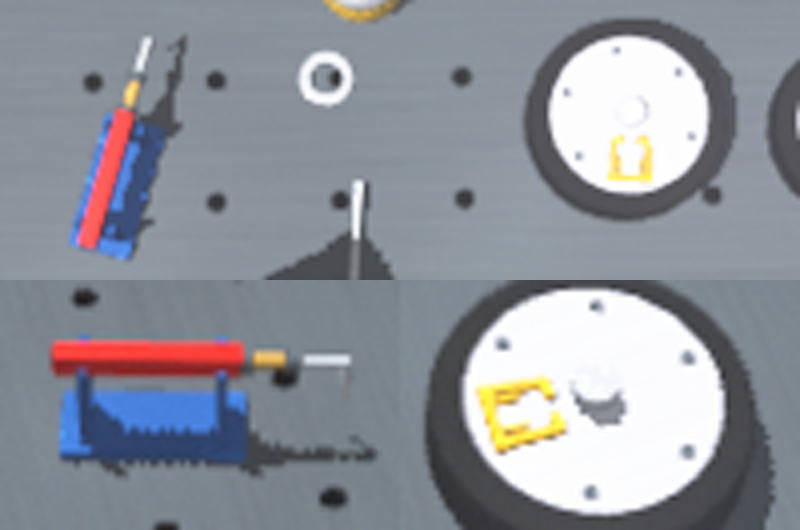

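The pick is back in its rest, hook down, 0.5 mm from where it started. The clip lies flat on the wheel, clear of the axle, and the gripper touches nothing.

```bash
python3 -c "
from h import *
print(order.hand_in())"
```

```text
the job is handed in; nothing more can be done
None
```

The clip is off the axle and lying flat on the wheel, the red pick is back in its blue rest hook down, and I handed the job in at about 18 s.

- **Pull:** I lowered the hook into the gap without measurable contact, then pulled at about 12 mm/s. The highest force I read was 10 N, sampled at the end of each move. The clip snapped loose and ended about 30 mm from its seat.
- **Last checks:** In the final pictures the clip is clear of the axle head. The handle is within about 0.5 mm of where it started, at the same yaw, with the gripper open and away from everything. I did not measure the bystanders again.
- **What went differently:** The arm gave under load, lagging 3–4 mm and tilting about 1.3°, so I biased the hook slightly downward during the pull. That left a touch of about 2 N on the wheel face near the end, and the tail of the handle met the rest first when I laid it down, at about 4 N.
- **Camera disagreement:** The two cameras placed the wheel 1.5 to 2.5 mm apart. I aligned the hook using the side view only.

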